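# Take the large cutter from the latched case

## Task

Press the thumb button of the grey case so that its lid pops open, and lift out the larger of the two nested round cutters while the small one stays in its seat in the case. Stand the large cutter gently (not dropped), right way up and wholly on the clear part of the white board, then push the lid down until it snaps shut with the small cutter still inside. Do not knock the cakes or the spray bottle about.

Things in the scene. Friction and masses are not known exactly. Their poses are not given: they have to be found in the camera images.
- case: Grey plastic clamshell case, 124 x 124 mm, fixed on a steel wedge stand. Origin on the table under its middle, z up. The front (button, robot side) looks along -x, the hinge is at the back (+x). The case slopes 25 degrees down to its front; slope axes in this body's axes: u = (0.906, 0, 0.423) up the slope to the back, v = (0, 1, 0), n = (-0.423, 0, 0.906) out of the case.
- case_mid (a point): Middle of the underside of the sloping case, zero of u, v and n; 68 mm above case's origin, same axes as that. From here the outer walls lie at +-62 mm in u and v (3 mm thick), the inner floor at n = 4 mm, the tray's rim at n = 20 mm, the shut lid from n = 20 to 57 mm.
- case_seat (a point): Seat of both cutters: where the centre of their undersides is when seated, on the case floor at u = -6 mm, v = 0, n = 4 mm; axes as case (not sloped). A round boss 34 mm across and 5 mm high stands here inside the small cutter (2.5 mm play all round).
- lid (a joint): Lid hinge angle, rad: 0 shut (0 to 0.01 when latched), 1.66 (95 degrees) wide open at its stop. Once unlatched a weak spring (about 0.5 N at the front edge) swings it fully open in about a second. To shut, it must be pushed all the way down, with about 4 N near the end, until the hook snaps over it, or it stays ajar or springs open again.
- lid_hinge (a point): Middle of the hinge line (u = 62 mm, v = 0, n = 20 mm), which runs along v. The lid is a shell 124 mm long from here to its free edge, 124 mm wide, outer top face 37 mm from the hinge plane. Wide open it stands behind the cutters, leaning 20 degrees towards the robot over them, free edge 0.23 m above the table: a vertical gripper at the cutters meets it, one tilted along n passes.
- lid_front (a point): Point on the lid's outer top face, on the middle line, 110 mm from the hinge line and 14 mm from the free front edge; push here to shut (downwards along -n when nearly shut). When open this face looks to the back, away from the robot.
- latch (a joint): Rocker latch angle, rad: 0 at rest, 0.34 fully pressed; springs back when let go. The lid is freed at about 0.25. Fully down takes 3 to 5 N at the pad.
- button (a point): Middle of the top of the black thumb pad in front of the case, 28 mm wide (v) x 24 mm (u), 35 mm in front of its pivot; press it along -n by 7 to 10 mm (then a firm stop). The lid's front face is 43 mm behind it.
- cutter_large: Plain steel ring cutter, open at both ends, 54 mm outside diameter, 49 mm inside, 46 mm high, about 90 g. Origin at the centre of its lower edge, z up along its axis. It starts seated in the case round the small one, axis along n. Room for fingers is at its two sides along v (60 mm from its axis to the case's side walls).
- cutter_small: Plain steel ring cutter, 44 mm outside diameter, 39 mm inside, 30 mm high, 60 g, standing inside the large one with 2.5 mm play all round, leaning on it; it may ride along if the large one is lifted other than along n. Origin at the centre of its lower edge, z along its axis.
- board: White plastic pastry board, fixed, 160 mm (its x) x 220 mm (its y) x 12 mm thick. Origin at the centre of its underside. A cake stands somewhere on it.
- cake_on_board: Chocolate-chip ring cake 82 mm across, 34 mm high, loose on the board. Origin at the centre of its underside.
- cake_front: Plain ring cake 80 mm across, 34 mm high, loose on the table at the front. Origin at the centre of its underside.
- bottle: Spray bottle, loose, standing upright, 56 mm (its x) x 120 mm (its y) x 272 mm high, between and behind case and board. Origin at the centre of its underside.
Mind the look-alikes: they are no part of the job. Several things have the shape of the case; the one meant has the colours described above.

How it is judged:
On the way, in this order (a step that is already met when the one before it is completed fails the run):
1. the thumb button is pressed in while the lid is still down (value of joint latch above 0.2 rad and value of joint lid below 0.8 rad).
2. the lid has popped open (value of joint lid above 1.45 rad), for 0.2 s.
3. the large cutter stands upright on the board, released, the small one still in its seat, the lid still open (x of cutter_large in the frame of board between -0.056 and 0.056 m and y of cutter_large in the frame of board between -0.086 and 0.086 m and z of cutter_large in the frame of board between 0.008 and 0.017 m and angle between cutter_large's own z axis and vertical below 0.1 rad and linear speed of cutter_large below 0.02 m/s and contact force between cutter_large and the fingers below 0.1 N and distance between cutter_small and case_seat below 0.012 m and angle between cutter_small's own z axis and vertical between 0.3 and 0.57 rad and value of joint lid above 1 rad), for 0.2 s.
At the end, for the whole second after the job is handed in: The lid is shut (under 0.03 rad) and held by the hook (latch under 0.06 rad); the large cutter stands at rest, upright within 0.1 rad, released, its whole foot on the board; the small cutter is in its seat in the case (within 12 mm, not toppled) (x of cutter_large in the frame of board between -0.056 and 0.056 m and y of cutter_large in the frame of board between -0.086 and 0.086 m and z of cutter_large in the frame of board between 0.008 and 0.017 m and angle between cutter_large's own z axis and vertical below 0.1 rad and linear speed of cutter_large below 0.02 m/s and contact force between cutter_large and the fingers below 0.1 N and distance between cutter_small and case_seat below 0.012 m and angle between cutter_small's own z axis and vertical between 0.3 and 0.57 rad and value of joint lid between -0.03 and 0.03 rad and value of joint latch below 0.06 rad); the robot touches nothing.
It fails at once if the small cutter leaves its seat by more than 20 mm (distance between cutter_small and case_seat above 0.02 m).
It fails at once if the large cutter is dropped (linear speed of cutter_large above 0.5 m/s and contact force between cutter_large and the fingers below 0.1 N).
It fails at once if cake_on_board is pushed by more than 20 mm or tipped (distance of cake_on_board from where it was at the start of the episode above 0.02 m or angle between cake_on_board's own z axis and vertical above 0.35 rad).
It fails at once if cake_front is pushed by more than 20 mm or tipped (distance of cake_front from where it was at the start of the episode above 0.02 m or angle between cake_front's own z axis and vertical above 0.35 rad).
It fails at once if bottle is pushed by more than 20 mm or tipped (distance of bottle from where it was at the start of the episode above 0.02 m or angle between bottle's own z axis and vertical above 0.35 rad).
It also fails if it takes over 72 s, if anything falls off the work surface, if the arm or the gripper's body presses on something with over 40 N, if the wrist force passes 120 N, or if a joint passes its speed limit or range.

## Robot

A 7-joint arm with a two-finger parallel gripper is mounted at the origin on a cart in front of the work surface, level with it; the furniture and walls round the work are solid. World frame = base frame: x ahead of the robot, y to its left, z up, the work surface at z = 0. Lengths are in m, angles in rad, forces in N, time in s.
With the tool pointing down it reaches from about 0.425 to 0.925 m from the base axis. Payload 6.8 kg.
Tool frame: the origin (TCP) lies at the very end of the fingers, on their centre line; the grasp point (between the pads) lies 19 mm behind it (manip.grasp_offset is the distance from the TCP to the grasp point, in m); z points along the fingers, y is the line along which they close (so a half turn about z gives the same grasp; the last joint's range is limited). The gripper opens to 88 mm and grips with 3 to 60 N. Pads are 20 mm wide; open, the fingers measure 115 mm over their backs; the gripper's body (75 mm by 178 mm) begins 61 mm behind the grasp point.
Start: joints at [1.196, 0.477, 0.022, 1.555, -0.011, 1.109, -0.083], TCP at [0.178, -0.651, 0.223] pointing down, gripper open.
Joint ranges: [-2.96, 2.96], [-0.34, 2.1], [-1.41, 1.46], [0.24, 2.44], [-1.37, 4.51], [0.17, 1.92], [-2.96, 2.96]. Speed limits (rad/s): [2.39, 2.39, 3.14, 3.14, 3.14, 3.14, 3.14].

## Interface

Orientations are given as a unit quaternion [x, y, z, w].
In Python, from bench import telemetry, cams, close_job, manip gives the robot as it stands.
- The arm moves only by the shell command python3 -m inch 'ROWS' [FORCE]. ROWS is a JSON object of lists of equal length, an entry for each row: "slide": the shift along the tool's x, y, z in cm, a list of three; "roll": the turn about the tool's z in rad; "hand": the closure, from 0 (fully open) to 1 (shut). In form: {"slide": [[dx, dy, dz], ...], "roll": [roll, ...], "hand": [hand, ...]}. A call has 1 to 12 rows; each row shifts and turns the commanded pose from where the row before left it, along the tool's axes as they then stand; what a row does not reach is not made up. A row lasts 1/12 s, in which the tool goes at most 41.7 mm and 7.16 degrees, less where a joint would pass 70% of its speed; a pose out of reach is approached as far as the arm can. A call with a gripper value outside its range is refused whole. The fingers move at their own pace and stop on an object; FORCE is the grip in N (left out, the last holds). Time passes only in rows, so rows that do not move let the fingers close. It gives the time, the measured TCP pose, the force, the opening and the grip force at its end, in the units of the state.
- telemetry.read_state(): the state, without advancing time (a new reading comes with each control period).
- cams.capture(name): name is "side" or "top"; returns the picture (420x560x3 uint8, red, green, blue); there is no depth.
- cams.camera_info(name): a dict with "camera_matrix" (3x3 intrinsics, pixels), "T" (4x4, takes a point from camera to world coordinates). Camera axes: x right, y down, z forward; pixel columns grow to the right and rows downward; lengths in m; the calibration is good to about 2 mm. A picture is of the moment at which its call begins. camera_info takes no time and is no camera call.
- close_job(): hands the job in; it is judged then, once.
The state is a dict: "t": time; "qpos": joint angles; "dq": joint speeds; "tau": joint torques, N m; "tool_pos": TCP position; "tool_rot": TCP orientation; "force": force on the tool from outside, world axes, zero at the start; "torque": the same for the moment, N m; "grip_width": opening from 0.0 (shut) to 1.0 (fully open); "grip_force": force on a finger pad.
Only numpy, scipy, OpenCV 4.12 (cv2) and the standard library are available. Lean on these libraries where they do the work, as an engineer would, in place of code of your own. Each camera call takes 0.05 s, during which the arm holds its last target. There are 200 camera calls.

## Working session

There is one attempt and no reset: what is moved stays moved. The work goes in short steps, Python scripts to look and compute and a shell command to move; the robot and the scene stay as the last step left them, time stands still between calls to the robot, and variables do not carry over. Pictures are saved under pics/ and viewed, at most 10 in all, crops included, and the job is handed in when it is done.

```bash
ls; mkdir -p pics; python3 - <<'E'
from bench import telemetry,cams,manip
import cv2,numpy as np
for n in("side","top"):
    cv2.imwrite(f"pics/{n}0.png",cams.capture(n)[:,:,::-1]); i=cams.camera_info(n); print(n,np.round(i["camera_matrix"],1).tolist(),np.round(i["T"],3).tolist())
s=telemetry.read_state();print({k:np.round(v,3).tolist() for k,v in s.items()},manip.grasp_offset,dir(manip))
E
```

```text
pics
side [[422.1, 0.0, 284.2], [0.0, 422.1, 207.1], [0.0, 0.0, 1.0]] [[-0.955, -0.135, 0.266, 0.259], [-0.298, 0.474, -0.829, 1.022], [-0.014, -0.87, -0.493, 0.668], [0.0, 0.0, 0.0, 1.0]]
top [[477.8, 0.0, 280.6], [0.0, 477.8, 201.2], [0.0, 0.0, 1.0]] [[-0.08, -0.974, 0.211, 0.334], [-0.997, 0.079, -0.013, 0.088], [-0.003, -0.211, -0.977, 1.227], [0.0, 0.0, 0.0, 1.0]]
{'t': 0.1, 'qpos': [1.196, 0.478, 0.022, 1.556, -0.011, 1.109, -0.083], 'dq': [0.001, -0.0, 0.001, -0.0, 0.001, 0.001, -0.002], 'tau': [0.005, -58.409, 1.54, -27.331, -0.054, 0.013, 0.0], 'tool_pos': [0.178, -0.651, 0.222], 'tool_rot': [0.991, 0.133, -0.0, -0.001], 'force': [0.129, -0.203, 0.804], 'torque': [-0.0, -0.011, 0.024], 'grip_force': 0.0, 'grip_width': 1.002} 0.0187 ['PlanningError', '__class__', '__delattr__', '__dict__', '__dir__', '__doc__', '__eq__', '__format__', '__ge__', '__getattribute__', '__getstate__', '__gt__', '__hash__', '__init__', '__init_subclass__', '__le__', '__lt__', '__module__', '__ne__', '__new__', '__reduce__', '__reduce_ex__', '__repr__', '__setattr__', '__sizeof__', '__str__', '__subclasshook__', '__weakref__', 'grasp_offset']
```

View pics/side0.png

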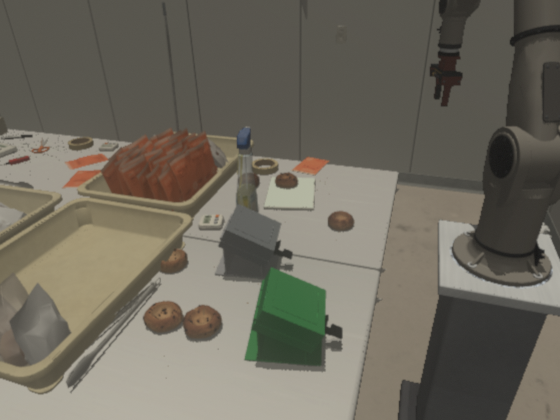

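View pics/top0.png

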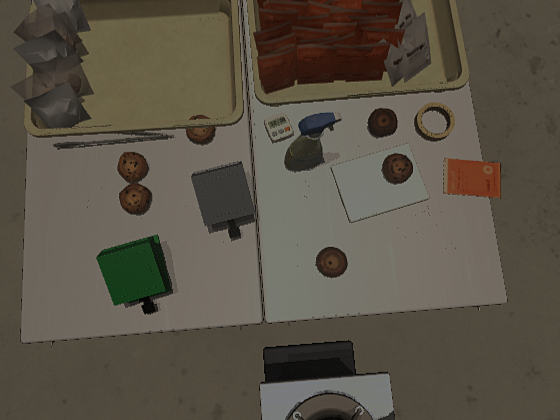

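The top view shows the grey case at about (223,195) with its button at (234,228). The board is at about (380,183) with a cake on it at (397,167). The front cake is at (332,262) and the bottle at (305,150). The green case is the decoy.

```bash
cat > h.py <<'E'
import numpy as np,cv2
from bench import telemetry,cams
def ray(n,p,z):
    i=cams.camera_info(n);T=np.array(i["T"]);d=T[:3,:3]@np.linalg.solve(np.array(i["camera_matrix"]),[p[0],p[1],1])
    return T[:3,3]+d*(z-T[2,3])/d[2]
def proj(n,P):
    i=cams.camera_info(n);T=np.array(i["T"]);c=T[:3,:3].T@(np.array(P)-T[:3,3]);u=np.array(i["camera_matrix"])@c
    return u[:2]/u[2]
E
python3 - <<'E'
from h import *
im=cv2.imread("pics/top0.png")
a=cv2.resize(im[150:250,180:270],None,fx=6,fy=6,interpolation=cv2.INTER_CUBIC)
cv2.imwrite("pics/c1.png",np.clip(a.astype(float)*1.8,0,255).astype(np.uint8))
hsv=cv2.cvtColor(im,cv2.COLOR_BGR2HSV); h,s,v=cv2.split(hsv)
# board: print colours
for p in [(360,190),(397,167),(332,262),(382,122),(300,230),(222,190),(232,215),(235,230)]: print(p,im[p[1],p[0]],hsv[p[1],p[0]])
E
```

```text
(360, 190) [115 121 120] [ 35  13 121]
(397, 167) [36 59 91] [ 13 154  91]
(332, 262) [44 65 91] [ 13 132  91]
(382, 122) [26 37 59] [ 10 143  59]
(300, 230) [109 121 119] [ 35  25 121]
(222, 190) [54 57 59] [18 22 59]
(232, 215) [56 58 59] [20 13 59]
(235, 230) [22 25 25] [30 31 25]
```

View pics/c1.png

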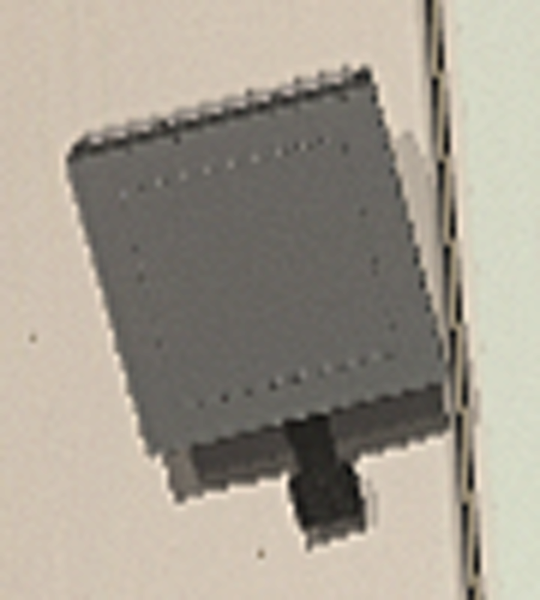

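The crop shows the lid top face with corners (crop px) at about (77,156), (374,84), (443,382) and (150,455). The button pad is at about (328,500).

```bash
cat >> h.py <<'E'
u_=np.array([.9063,0,.4226]);v_=np.array([0,1,0]);n_=np.array([-.4226,0,.9063])
def loc(u,v,n): return np.array([0,0,.068])+u*u_+v*v_+n*n_
E
python3 - <<'E'
from h import *
f=lambda c:((c[0]+.5)/6-.5+180,(c[1]+.5)/6-.5+150)
C=[(77,156,62,62),(374,84,62,-62),(443,382,-62,-62),(150,455,-62,62)]
L=[];W=[]
for a,b,u,v in C:
    l=loc(u,v,.001*57) if 0 else loc(u/1e3,v/1e3,.057); L.append(l[:2]);W.append(ray("top",f((a,b)),l[2])[:2])
L=np.array(L);W=np.array(W);l0=L.mean(0);w0=W.mean(0)
H=(L-l0).T@(W-w0);yaw=np.arctan2(H[0,1]-H[1,0],H[0,0]+H[1,1]);R=np.array([[np.cos(yaw),-np.sin(yaw)],[np.sin(yaw),np.cos(yaw)]])
t=w0-R@l0;print("case",t,yaw,"res mm",((L@R.T+t-W)*1e3).round(1).tolist())
# side view check
im=cv2.imread("pics/top0.png")
sd=cv2.imread("pics/side0.png")
def Wd(l): return np.r_[R@l[:2]+t,l[2]]
for a,b,u,v in C:
    p=proj("side",Wd(loc(u/1e3,v/1e3,.057)));cv2.circle(sd,tuple(int(round(x)) for x in p),1,(0,0,255),-1)
print("button px top",f((328,500)),"ray at z=.04",ray("top",f((328,500)),.04),"model",[Wd(loc(-.105,0,n)) .round(4).tolist() for n in (.01,.02,.03)],[proj("top",Wd(loc(-.105,0,n))).round(1).tolist() for n in(.01,.02,.03)])
hsv=cv2.cvtColor(im,cv2.COLOR_BGR2HSV);h,s,v=cv2.split(hsv)
m=((s<20)&(v>95)).astype(np.uint8)*255; m[:130]=0;m[240:]=0;m[:,:318]=0;m[:,440:]=0
m=cv2.morphologyEx(m,cv2.MORPH_OPEN,np.ones((3,3)))
c=max(cv2.findContours(m,cv2.RETR_EXTERNAL,2)[0],key=cv2.contourArea)
q=cv2.boxPoints(cv2.minAreaRect(c)); q=cv2.minEnclosingTriangle(c) and q
B=np.array([ray("top",p,.012)[:2] for p in q]);print("board px",q.round(1).tolist(),cv2.contourArea(c),"W",B.round(3).tolist(),"sides",[np.linalg.norm(B[i]-B[i-1]).round(3) for i in range(4)],"mid",B.mean(0))
k=((h<18)&(s>80)&(v<140)).astype(np.uint8)*255;k=cv2.morphologyEx(k,cv2.MORPH_OPEN,np.ones((3,3)))
for c in cv2.findContours(k,cv2.RETR_EXTERNAL,2)[0]:
    A=cv2.contourArea(c);(x,y),r=cv2.minEnclosingCircle(c)
    if 300<A<2000 and x>300 and y>95: print("cake",x,y,r,A,ray("top",(x,y),.02).round(3))
a=cv2.resize(sd[195:285,210:300],None,fx=6,fy=6,interpolation=cv2.INTER_CUBIC);b=cv2.resize(im[130:230,320:440],None,fx=5,fy=5)
o=np.zeros((540,1140,3),np.uint8);o[:540,:540]=a;o[:500,540:]=b;cv2.imwrite("pics/c2.png",cv2.resize(np.clip(o*1.7,0,255).astype(np.uint8),(800,379)))
E
```

```text
case [0.62352486 0.21100191] 0.15584170877461473 res mm [[0.3, 3.3], [-0.3, -1.7], [-0.5, -2.6], [0.5, 0.9]]
button px top (234.25, 232.91666666666669) ray at z=.04 [0.51851447 0.19361795 0.04      ] model [[0.5253, 0.1956, 0.0327], [0.5212, 0.1949, 0.0418], [0.517, 0.1943, 0.0508]] [[233.6, 230.7], [233.6, 231.8], [233.6, 232.9]]
board px [[332.20001220703125, 166.60000610351562], [386.5, 148.5], [404.8999938964844, 203.6999969482422], [350.6000061035156, 221.8000030517578]] 2503.0 W [[0.679, -0.072], [0.717, -0.222], [0.564, -0.25], [0.528, -0.105]] sides [np.float64(0.154), np.float64(0.154), np.float64(0.156), np.float64(0.15)] mid [ 0.62170401 -0.16229214]
cake 331.3269348144531 262.0 15.54379940032959 677.5 [ 0.428 -0.044  0.02 ]
cake 473.5 177.5 32.901466369628906 1837.5 [ 0.617 -0.436  0.02 ]
cake 397.0529479980469 167.50538635253906 15.350236892700195 612.5 [ 0.66  -0.241  0.02 ]
cake 382.86419677734375 121.87654113769531 14.396055221557617 534.5 [ 0.789 -0.219  0.02 ]
```

View pics/c2.png

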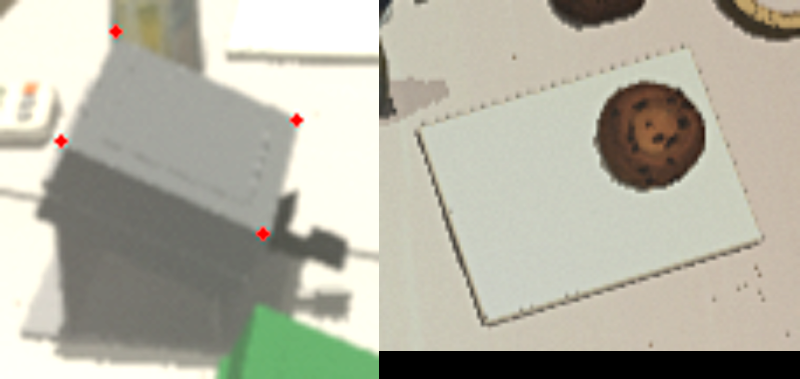

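The side crop shows the projected front corners landing on the lid and the back ones about 2 px off, so the case pose is good to a few mm. The board's corners in full px are about (331,167), (408,143), (429,198) and (350.5,222), and the clear part is on its left.

```bash
cat >> h.py <<'E'
yaw=.1558;tc=np.array([.6235,.2110]);Rc=np.array([[np.cos(yaw),-np.sin(yaw)],[np.sin(yaw),np.cos(yaw)]])
def Wd(l): return np.r_[Rc@np.array(l[:2])+tc,l[2]]
E
python3 - <<'E'
from h import *
B=np.array([ray("top",p,.012)[:2] for p in [(331.1,167),(408.1,143.4),(429.4,198.4),(350.5,222.3)]])
print("board",B.round(3).tolist(),[np.linalg.norm(B[i]-B[i-1]).round(3) for i in range(4)],B.mean(0).round(3))
print("bottle base guess",ray("top",(300,160),.05).round(3),ray("top",(320,122),.25).round(3),"side base",ray("side",(246,208),0).round(3),ray("side",(245,140),.255).round(3))
from scipy.spatial.transform import Rotation as Ro
print("tool R",Ro.from_quat(telemetry.read_state()["tool_rot"]).as_matrix().round(3).tolist())
# triangulate button
print("btn side", ray("side",(287.2,253.2),.03).round(4),ray("side",(287.2,253.2),.045).round(4), ray("side",(287.2,253.2),.06).round(4))
print("btn top",ray("top",(234.25,232.9),.03).round(4),ray("top",(234.25,232.9),.06).round(4))
E
```

```text
board [[0.678, -0.069], [0.726, -0.281], [0.573, -0.316], [0.526, -0.104]] [np.float64(0.155), np.float64(0.217), np.float64(0.158), np.float64(0.217)] [ 0.626 -0.193]
bottle base guess [0.692 0.013 0.05 ] [ 0.713 -0.025  0.25 ] side base [ 0.735 -0.062  0.   ] [ 0.698 -0.002  0.255]
tool R [[0.965, 0.264, -0.001], [0.264, -0.965, 0.002], [-0.0, -0.002, -1.0]]
btn side [0.524  0.1769 0.03  ] [0.5177 0.1968 0.045 ] [0.5115 0.2166 0.06  ]
btn top [0.5201 0.1945 0.03  ] [0.5155 0.1918 0.06  ]
```

```bash
cat >> h.py <<'E'
from scipy.spatial.transform import Rotation as Ro
def to(*P):
    s=telemetry.read_state();R=Ro.from_quat(s["tool_rot"]).as_matrix();p=s["tool_pos"]
    print("t",round(s["t"],2),"tcp",np.round(p,4),"tilt",np.round(R[:,2],3),"case-local",np.round(Rc.T@(np.array(p[:2])-tc),4),"yawx",round(np.arctan2(R[1,0],R[0,0]),3),"F",np.round(s["force"],1),"w",round(s["grip_width"],3),"gf",round(s["grip_force"],1))
    for q in P: d=R.T@(np.array(q)-p)*100;print(" ->",np.round(q,3),"slide cm",d.round(2),"norm",np.linalg.norm(d).round(2));p=q
E
python3 -m inch '{"slide":[[0,0,0],[3.1,-2.2,0],[3.1,-2.2,0],[3.1,-2.2,0],[3.1,-2.2,0],[3.1,-2.2,0],[3.1,-2.2,0],[3.1,-2.2,0],[3.1,-2.2,0],[3.1,-2.2,0],[3.1,-2.2,0],[3.1,-2.2,0]],"roll":[0.111,0,0,0,0,0,0,0,0,0,0,0],"hand":[1,1,1,1,1,1,1,1,1,1,1,1]}' 20
python3 - <<'E'
from h import *
to([.49,0,.2],[.49,.19,.15],[.495,.19,.08])
E
```

```text
t: 1.1
tool_pos: [0.4781, -0.3576, 0.2224]
tool_rot: [0.997, 0.078, -0.0, -0.0]
force: [0.3, -0.1, 1.0]
grip_width: 0.131
grip_force: 0.0
t 1.1 tcp [ 0.4781 -0.3576  0.2224] tilt [-0.  0. -1.] case-local [-0.2319 -0.5391] yawx 0.156 F [ 0.3 -0.1  1. ] w 0.131 gf 0.0
 -> [0.49 0.   0.2 ] slide cm [  6.72 -35.14   2.25] norm 35.85
 -> [0.49 0.19 0.15] slide cm [  2.95 -18.77   5.  ] norm 19.65
 -> [0.495 0.19  0.08 ] slide cm [0.5  0.08 7.  ] norm 7.02
```

```bash
python3 -m inch '{"slide":[[0.6,-3.5,0.2],[0.6,-3.5,0.2],[0.6,-3.5,0.2],[0.6,-3.5,0.2],[0.6,-3.5,0.2],[0.6,-3.5,0.2],[0.6,-3.5,0.2],[0.6,-3.5,0.2],[0.6,-3.5,0.2],[0.6,-3.5,0.2],[0.6,-3.5,0.2],[0.6,-3.5,0.2]],"roll":[0,0,0,0,0,0,0,0,0,0,0,0],"hand":[1,1,1,1,1,1,1,1,1,1,1,1]}'
python3 - <<'E'
from h import *
to(Wd([-.114,-.0015,.12]),Wd([-.114,-.0015,.06]),Wd([-.114,-.0015,.045]))
E
```

```text
t: 2.1
tool_pos: [0.4827, 0.0685, 0.1985]
tool_rot: [0.997, 0.078, -0.0, 0.0]
force: [1.6, -0.1, -0.6]
grip_width: 0.005
grip_force: 0.0
t 2.1 tcp [0.4827 0.0685 0.1985] tilt [-0. -0. -1.] case-local [-0.1612 -0.119 ] yawx 0.156 F [ 1.6 -0.1 -0.6] w 0.005 gf 0.0
 -> [0.511 0.192 0.12 ] slide cm [  4.72 -11.75   7.84] norm 14.89
 -> [0.511 0.192 0.06 ] slide cm [ 0. -0.  6.] norm 6.0
 -> [0.511 0.192 0.045] slide cm [ 0.  -0.   1.5] norm 1.5
```

```bash
python3 -m inch '{"slide":[[0.94,-2.35,1.5],[0.94,-2.35,1.5],[0.94,-2.35,1.6],[0.94,-2.35,1.6],[0.94,-2.35,1.6],[0,0,2],[0,0,2],[0,0,1.5],[0,0,0],[0,0,0]],"roll":[0,0,0,0,0,0,0,0,0,0],"hand":[1,1,1,1,1,1,1,1,1,1]}'
python3 - <<'E'
from h import *
to(Wd([-.114,-.0015,.045]))
a=cams.capture("top")[170:260,190:280];b=cams.capture("side")[200:290,230:320]
o=np.hstack([cv2.resize(x,None,fx=4.4,fy=4.4,interpolation=2) for x in(a,b)]);cv2.imwrite("pics/c3.png",np.clip(o[:,:,::-1]*1.7,0,255).astype(np.uint8))
E
```

```text
t: 2.93
tool_pos: [0.5107, 0.19, 0.065]
tool_rot: [0.997, 0.078, -0.001, 0.0]
force: [-0.1, -0.1, 0.6]
grip_width: 0.005
grip_force: 0.0
t 2.93 tcp [0.5107 0.19   0.065 ] tilt [-0.002 -0.001 -1.   ] case-local [-0.1146 -0.0032] yawx 0.156 F [-0.1 -0.1  0.6] w 0.005 gf 0.0
 -> [0.511 0.192 0.045] slide cm [ 0.07 -0.18  2.  ] norm 2.01
```

View pics/c3.png

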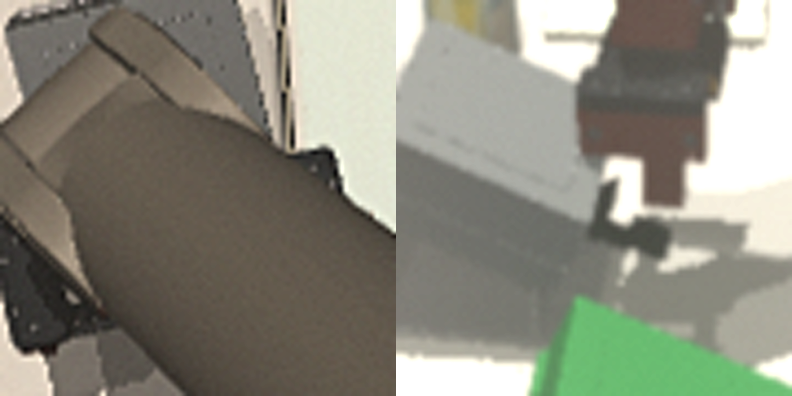

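The finger stands above the front part of the pad in the side crop (tip at (663,207), pad at (645,238)). I'm pressing down now.

```bash
python3 -m inch '{"slide":[[0,-0.1,0.6],[0,-0.1,0.6],[0,0,0.5],[0,0,0.3],[0,0,0.3],[0,0,0.3],[0,0,0]],"roll":[0,0,0,0,0,0,0],"hand":[1,1,1,1,1,1,1]}'
python3 - <<'E'
from h import *
to()
E
```

```text
t: 3.62
tool_pos: [0.511, 0.1922, 0.0392]
tool_rot: [0.997, 0.078, -0.0, 0.0]
force: [-0.0, -0.4, 1.8]
grip_width: 0.002
grip_force: 0.4
t 3.62 tcp [0.511  0.1922 0.0392] tilt [-0. -0. -1.] case-local [-0.114  -0.0011] yawx 0.156 F [-0.  -0.4  1.8] w 0.002 gf 0.4
```

```bash
python3 -m inch '{"slide":[[0,0,0.2],[0,0,0.2],[0,0,0.1],[0,0,0]],"roll":[0,0,0,0],"hand":[1,1,1,1]}'
python3 -m inch '{"slide":[[0,0,0.2],[0,0,0.1],[0,0,0.1],[0,0,0]],"roll":[0,0,0,0],"hand":[1,1,1,1]}'
```

```text
t: 3.95
tool_pos: [0.5112, 0.1923, 0.0346]
tool_rot: [0.997, 0.078, 0.0, -0.0]
force: [-0.5, -0.2, 1.9]
grip_width: 0.006
grip_force: 1.0
t: 4.28
tool_pos: [0.5116, 0.1925, 0.0314]
tool_rot: [0.997, 0.078, 0.0, 0.0]
force: [-3.3, -0.9, 11.2]
grip_width: 0.004
grip_force: 4.9
```

```bash
python3 -m inch '{"slide":[[0,0,0],[-1,0,-0.2],[-1.5,0,-1],[-2,0,-2],[-2,0,-3],[-2,0,-3],[0,0,-3],[0,0,-3],[0,0,-1],[0,0,0],[0,0,0],[0,0,0]],"roll":[0,0,0,0,0,0,0,0,0,0,0,0],"hand":[1,1,1,1,0,0,0,0,0,0,0,0]}'
python3 - <<'E'
from h import *
to()
a=cams.capture("side");cv2.imwrite("pics/s4.png",np.clip(cv2.resize(a[150:300,200:350],None,fx=4,fy=4,interpolation=2)[:,:,::-1]*1.7,0,255).astype(np.uint8))
E
```

```text
t: 5.28
tool_pos: [0.4262, 0.1784, 0.191]
tool_rot: [0.997, 0.078, -0.001, 0.0]
force: [-0.3, 0.5, 0.3]
grip_width: 0.571
grip_force: 0.0
t 5.28 tcp [0.4262 0.1784 0.191 ] tilt [-0.003 -0.001 -1.   ] case-local [-0.1999 -0.0015] yawx 0.156 F [-0.3  0.5  0.3] w 0.571 gf 0.0
```

View pics/s4.png

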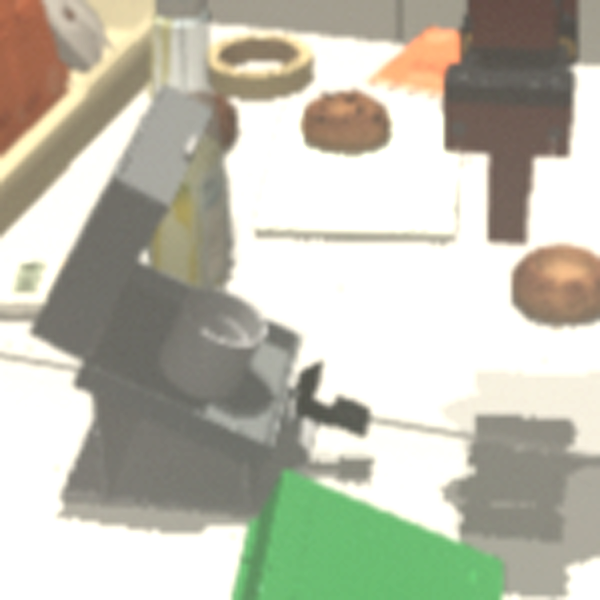

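The lid is wide open. The large cutter's rim is at about (232,320) in the crop, which is (258,230) in full px. I'm checking it from the top too.

```bash
python3 - <<'E'
from h import *
print("model rim side",proj("side",Wd(loc(-.006,0,.050))),"top",proj("top",Wd(loc(-.006,0,.050))))
a=np.ascontiguousarray(cams.capture("top")[:,:,::-1])
b=cv2.resize(a[130:240,170:280],None,fx=5.4,fy=5.4,interpolation=2)
b=np.clip(b*2.0,0,255).astype(np.uint8)
for k in range(36):
    q=k*np.pi/18;p=proj("top",Wd(loc(-.006+.027*np.cos(q),.027*np.sin(q),.050)));cv2.circle(b,tuple(int(round(x)) for x in ((p+.5-[170,130])*5.4)),1,(0,0,255),-1)
for v in(-.062,.062):
    for l,n in((.124,0),(0,0),(.124,.037)):
        c,s=np.cos(np.radians(95)),np.sin(np.radians(95))
        p=proj("top",Wd(loc(.062-l*c+n*s,v,.02+l*s+n*c)));cv2.circle(b,tuple(int(round(x)) for x in ((p+.5-[170,130])*5.4)),3,(0,255,0),-1)
cv2.imwrite("pics/t5.png",b)
E
```

```text
model rim side [254.83399062 228.41604046] top [223.88338765 196.57113741]
```

View pics/t5.png

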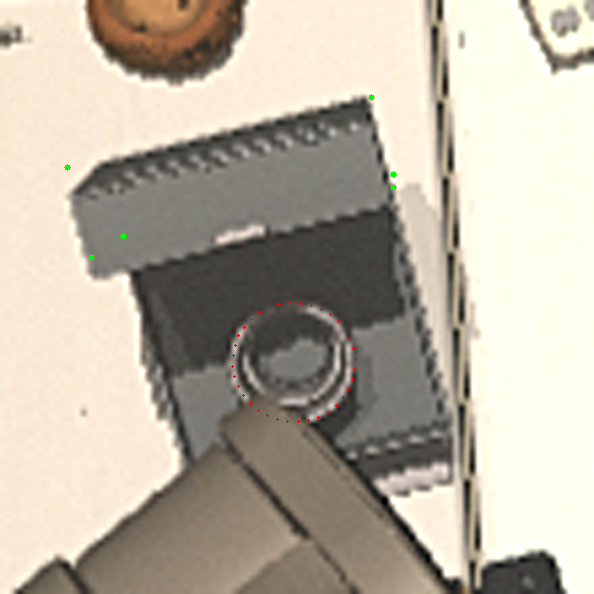

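The top view matches the predicted rim within about 1 px, but the lid's free edge, at crop (97,277)–(393,207), sits about 4 px nearer the robot than modelled. I'm triangulating the rim, the lid's hook slot and the lid corner from both views.

```bash
python3 - <<'E'
from h import *
from scipy.optimize import least_squares
def tri(pt,ps):
    r=least_squares(lambda P:np.r_[proj("top",P)-pt,proj("side",P)-ps],[.6,.2,.1]);P=r.x;return P.round(4),"local",(Rc.T@(P[:2]-tc)).round(4),"res",r.fun.round(1)
T=lambda x,y:np.array([x/5.4+169.6,y/5.4+129.6]);S=lambda x,y:np.array([x/4+199.6,y/4+149.6])
print("rim",tri(T(292,361),S(231,321)),"model",loc(-.006,0,.05))
print("notch",tri(T(240,233),S(193,145)))
print("lid free edge +v corner, rim",tri(T(97,277),S(165,205)),"model",loc(.062+.0108,.062,.02+.1235))
print("lid free edge -v corner, rim",tri(T(393,207),S(213,105)))
E
```

```text
rim (array([0.5947, 0.2068, 0.108 ]), 'local', array([-0.0291,  0.0003]), 'res', array([ 0.4,  1.4, -1.5, -0.4])) model [-0.0265678  0.         0.1107794]
notch (array([0.6162, 0.2105, 0.2296]), 'local', array([-0.0073,  0.0006]), 'res', array([ 1.1,  3.3, -3.6, -1. ]))
lid free edge +v corner, rim (array([0.6066, 0.2702, 0.2219]), 'local', array([-0.0075,  0.0611]), 'res', array([ 0.9,  2.5, -2.6, -0.7])) model [0.00533554 0.062      0.22881933]
lid free edge -v corner, rim (array([0.6254, 0.1496, 0.2258]), 'local', array([-0.0077, -0.061 ]), 'res', array([ 0.8,  2.3, -2.7, -0.7]))
```

```bash
python3 -m inch '{"slide":[[3,-0.05,0],[3,-0.05,0],[3,-0.05,0],[3,-0.05,0],[0.4,0,1],[0.84,0,1.8],[0.84,0,1.8],[0,0,0],[0,0,0]],"roll":[0,0,0,0,0,0,0,0,0],"hand":[0,0,0,0,0,0,0,0,0]}'
python3 - <<'E'
from h import *
to(Wd([-.034,.0003,.092]))
a=cams.capture("side");c=cams.capture("top")
o=np.hstack([cv2.resize(x,None,fx=4,fy=4,interpolation=2) for x in(a[150:290,200:300],c[130:270,170:270])])
cv2.imwrite("pics/s6.png",np.clip(o[:,:,::-1]*1.8,0,255).astype(np.uint8))
E
```

```text
t: 6.13
tool_pos: [0.5643, 0.2024, 0.1445]
tool_rot: [0.997, 0.078, -0.002, 0.001]
force: [-0.3, 0.8, 0.1]
grip_width: 0.995
grip_force: 0.0
t 6.13 tcp [0.5643 0.2024 0.1445] tilt [-0.004 -0.001 -1.   ] case-local [-0.0598  0.0007] yawx 0.156 F [-0.3  0.8  0.1] w 0.995 gf 0.0
 -> [0.59  0.206 0.092] slide cm [2.6  0.04 5.24] norm 5.85
```

View pics/s6.png

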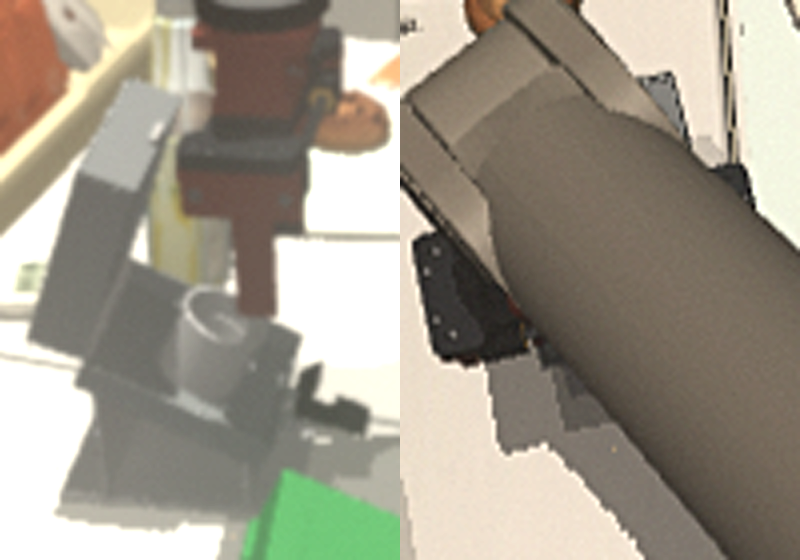

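The lid has now settled fully open, and the rim, at about (219,314) in the side crop, matches the model. I'm descending along n.

```bash
python3 -m inch '{"slide":[[0.5,0,1],[0.5,0,1],[0.5,0,1],[0.5,0.05,1],[0.4,0,0.8],[0.2,0,0.4],[0,0,0],[0,0,0]],"roll":[0,0,0,0,0,0,0,0],"hand":[0,0,0,0,0,0,0,0]}'
python3 - <<'E'
from h import *
to(Wd([-.033,0,.092]))
E
```

```text
t: 6.9
tool_pos: [0.5916, 0.2065, 0.0943]
tool_rot: [0.997, 0.078, -0.0, 0.0]
force: [-1.2, 0.5, 0.3]
grip_width: 1.0
grip_force: 0.0
t 6.9 tcp [0.5916 0.2065 0.0943] tilt [-0.001 -0.    -1.   ] case-local [-0.0322  0.0005] yawx 0.156 F [-1.2  0.5  0.3] w 1.0 gf 0.0
 -> [0.591 0.206 0.092] slide cm [-0.08  0.05  0.23] norm 0.25
```

```bash
python3 -m inch '{"slide":[[-0.1,0.05,0.2],[0,0,0],[0,0,0],[0,0,0],[0,0,0],[0,0,0],[0,0,0],[0,0,0],[0,0,0]],"roll":[0,0,0,0,0,0,0,0,0],"hand":[0.3,1,1,1,1,1,1,1,1]}' 25
python3 - <<'E'
from h import *
to()
E
```

```text
t: 7.65
tool_pos: [0.5909, 0.2059, 0.0929]
tool_rot: [0.997, 0.078, 0.0, -0.0]
force: [-1.3, -0.2, 2.3]
grip_width: 0.615
grip_force: 25.0
t 7.65 tcp [0.5909 0.2059 0.0929] tilt [ 0.  0. -1.] case-local [-0.033 -0.   ] yawx 0.156 F [-1.3 -0.2  2.3] w 0.615 gf 25.0
```

```bash
python3 -m inch '{"slide":[[-0.08,0,-0.18],[-0.13,0,-0.27],[-0.13,0,-0.27],[-0.13,0,-0.27],[-0.13,0,-0.27],[-0.17,0,-0.36],[-0.17,0,-0.36],[-0.17,0,-0.36],[-0.17,0,-0.36],[-0.17,0,-0.36],[-0.17,0,-0.36],[0,0,0]],"roll":[0,0,0,0,0,0,0,0,0,0,0,0],"hand":[1,1,1,1,1,1,1,1,1,1,1,1]}'
python3 -m inch '{"slide":[[-0.21,0,-0.45],[-0.21,0,-0.45],[-0.21,0,-0.45],[-0.21,0,-0.45],[0,0,0]],"roll":[0,0,0,0,0],"hand":[1,1,1,1,1]}'
python3 - <<'E'
from h import *
to()
a=cams.capture("side")
cv2.imwrite("pics/s7.png",np.clip(cv2.resize(a[150:290,200:340],None,fx=4,fy=4,interpolation=2)[:,:,::-1]*1.8,0,255).astype(np.uint8))
E
```

```text
t: 8.65
tool_pos: [0.5749, 0.2035, 0.1278]
tool_rot: [0.997, 0.078, 0.001, -0.0]
force: [0.1, -0.6, -0.9]
grip_width: 0.615
grip_force: 25.0
t: 9.07
tool_pos: [0.5666, 0.2022, 0.146]
tool_rot: [0.997, 0.078, 0.001, -0.0]
force: [0.3, -1.0, -0.5]
grip_width: 0.617
grip_force: 25.0
t 9.07 tcp [0.5666 0.2022 0.146 ] tilt [ 0.001  0.    -1.   ] case-local [-0.0576  0.0002] yawx 0.156 F [ 0.3 -1.  -0.5] w 0.617 gf 25.0
```

View pics/s7.png

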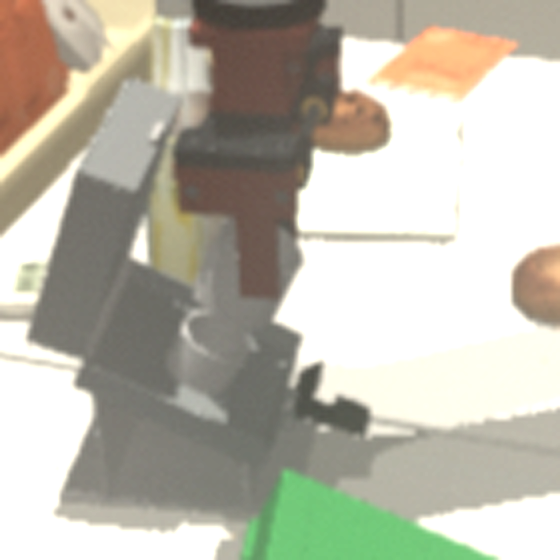

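The side view shows the large ring held clear and tilted as it was, at about (250,270). The small ring is still standing in its seat at (210,350). I'm carrying the large one to the board.

```bash
python3 -m inch '{"slide":[[-0.6,0,-1],[-1,0,-1.7],[-1,0,-1.7],[-0.8,0.5,-1.5],[-0.5,1.5,-0.5],[-0.5,2.5,0],[-0.5,2.8,0],[-0.5,2.8,0],[-0.5,2.8,0],[-0.5,2.8,0],[-0.5,2.8,0],[-0.5,2.8,0]],"roll":[0,0,0,0,0,0,0,0,0,0,0,0],"hand":[1,1,1,1,1,1,1,1,1,1,1,1]}'
python3 - <<'E'
from h import *
to([.52,-.142,.2],[.596,-.143,.1],[.596,-.143,.055])
E
```

```text
t: 10.12
tool_pos: [0.5259, -0.0212, 0.2094]
tool_rot: [0.997, 0.078, 0.0, 0.0]
force: [0.4, 0.2, -0.5]
grip_width: 0.618
grip_force: 25.0
t 10.12 tcp [ 0.5259 -0.0212  0.2094] tilt [ 0. -0. -1.] case-local [-0.1325 -0.2142] yawx 0.156 F [ 0.4  0.2 -0.5] w 0.618 gf 25.0
 -> [ 0.52  -0.142  0.2  ] slide cm [-2.46 11.84  0.94] norm 12.13
 -> [ 0.596 -0.143  0.1  ] slide cm [ 7.49  1.28 10.  ] norm 12.56
 -> [ 0.596 -0.143  0.055] slide cm [-0.  -0.   4.5] norm 4.5
```

```bash
python3 -m inch '{"slide":[[-0.6,2.9,0.2],[-0.6,2.9,0.2],[-0.6,2.9,0.2],[-0.6,2.9,0.2],[1.8,0.3,2.2],[1.8,0.3,2.2],[1.8,0.3,2.2],[1.8,0.3,2.2],[0.3,0.1,1.2],[0,0,1.2],[0,0,1.2],[0,0,0]],"roll":[0,0,0,0,0,0,0,0,0,0,0,0],"hand":[1,1,1,1,1,1,1,1,1,1,1,1]}'
python3 - <<'E'
from h import *
to([.596,-.143,.055],[.596,-.143,.047])
a=cams.capture("side")
cv2.imwrite("pics/s8.png",np.clip(cv2.resize(a[110:250,240:400],None,fx=4,fy=4,interpolation=2)[:,:,::-1]*1.5,0,255).astype(np.uint8))
E
```

```text
t: 11.12
tool_pos: [0.5944, -0.1394, 0.0749]
tool_rot: [0.997, 0.078, -0.002, -0.0]
force: [0.1, -0.3, -0.5]
grip_width: 0.62
grip_force: 25.0
t 11.12 tcp [ 0.5944 -0.1394  0.0749] tilt [-0.004  0.    -1.   ] case-local [-0.0831 -0.3416] yawx 0.156 F [ 0.1 -0.3 -0.5] w 0.62 gf 25.0
 -> [ 0.596 -0.143  0.055] slide cm [0.11 0.38 1.99] norm 2.03
 -> [ 0.596 -0.143  0.047] slide cm [0.  0.  0.8] norm 0.8
```

View pics/s8.png

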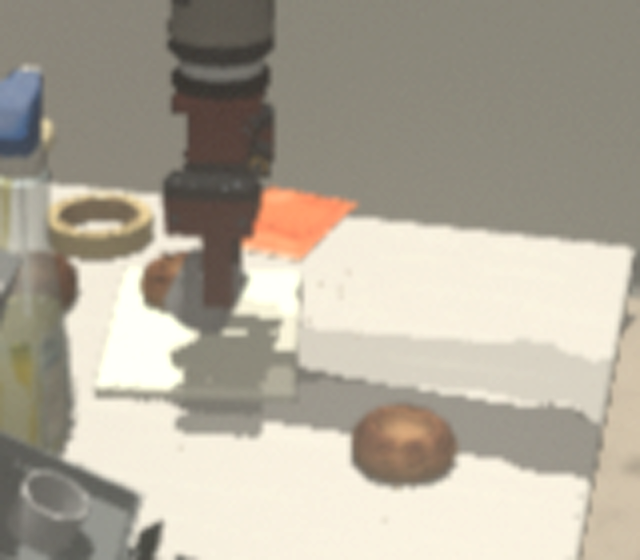

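Ring hangs over the clear part of the board at (205,290), away from the cake.

```bash
python3 -m inch '{"slide":[[0.05,0.1,0.9],[0.05,0.1,0.8],[0,0,0.3],[0,0,0.2],[0,0,0.2],[0,0,0.1],[0,0,0]],"roll":[0,0,0,0,0,0,0],"hand":[1,1,1,1,1,1,1]}'
```

```text
t: 11.75
tool_pos: [0.5982, -0.1412, 0.0518]
tool_rot: [0.997, 0.078, 0.0, -0.0]
force: [0.3, 0.8, -0.9]
grip_width: 0.615
grip_force: 25.0
```

```bash
python3 -m inch '{"slide":[[0,0,0.1],[0,0,0.1],[0,0,0.1],[0,0,0]],"roll":[0,0,0,0],"hand":[1,1,1,1]}' 8
```

```text
t: 12.08
tool_pos: [0.5981, -0.1413, 0.0487]
tool_rot: [0.997, 0.078, -0.0, -0.0]
force: [-0.3, 0.1, -1.3]
grip_width: 0.62
grip_force: 8.0
```

```bash
python3 -m inch '{"slide":[[0,0,0.1],[0,0,0.1],[0,0,0.1],[0,0,0]],"roll":[0,0,0,0],"hand":[1,1,1,1]}'
python3 -m inch '{"slide":[[0,0,0.1],[0,0,0.1],[0,0,0.1],[0,0,0]],"roll":[0,0,0,0],"hand":[1,1,1,1]}'
```

```text
t: 12.42
tool_pos: [0.5991, -0.1412, 0.0464]
tool_rot: [0.997, 0.078, 0.001, 0.0]
force: [0.3, 0.3, 3.8]
grip_width: 0.624
grip_force: 8.0
t: 12.75
tool_pos: [0.6013, -0.1411, 0.0449]
tool_rot: [0.997, 0.078, 0.003, 0.0]
force: [1.2, 0.8, 9.4]
grip_width: 0.623
grip_force: 8.0
```

```bash
python3 -m inch '{"slide":[[0,0,0],[0,0,0.05],[0,0,0.05],[0,0,0.1],[0,0,0.1],[0,0,0]],"roll":[0,0,0,0,0,0],"hand":[1,1,1,1,1,1]}' 3
python3 - <<'E'
from h import *
to()
a=cams.capture("side")
cv2.imwrite("pics/s9.png",np.clip(cv2.resize(a[150:210,260:340],None,fx=8,fy=8,interpolation=2)[:,:,::-1]*1.4,0,255).astype(np.uint8))
E
```

```text
t: 13.25
tool_pos: [0.5981, -0.1413, 0.0397]
tool_rot: [0.997, 0.078, -0.0, -0.0]
force: [0.8, 0.8, 4.8]
grip_width: 0.624
grip_force: 3.0
t 13.25 tcp [ 0.5981 -0.1413  0.0397] tilt [-0. -0. -1.] case-local [-0.0797 -0.3441] yawx 0.156 F [0.8 0.8 4.8] w 0.624 gf 3.0
```

View pics/s9.png

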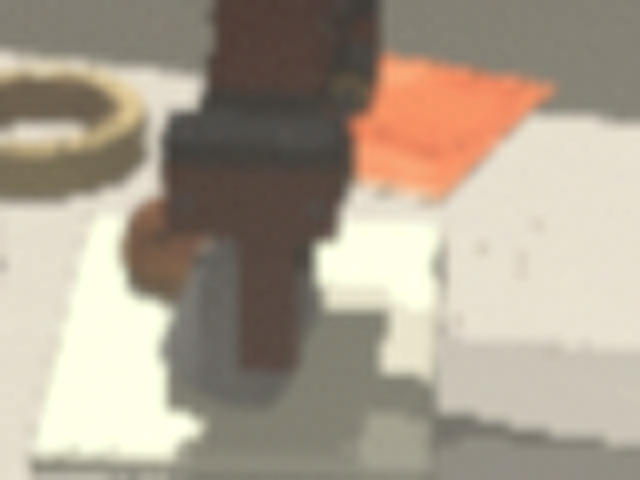

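The ring touches the board but still leans, with its side edge running from (200,240) to (170,370). Dragging the grip a little towards +x while lightly gripped should turn it upright.

```bash
python3 -m inch '{"slide":[[0.2,0,0],[0.2,0,0],[0.2,0,0],[0.2,0,0],[0.2,0,0],[0.2,0,0],[0.2,0,0],[0.2,0,0],[0,0,0]],"roll":[0,0,0,0,0,0,0,0,0],"hand":[1,1,1,1,1,1,1,1,1]}' 3
python3 -m inch '{"slide":[[0,0,0],[0,0,0],[0,0,0],[0,0,0]],"roll":[0,0,0,0],"hand":[0.375,0.365,0.355,0.345]}' 3
```

```text
t: 14.05
tool_pos: [0.6144, -0.1386, 0.0398]
tool_rot: [0.997, 0.078, 0.0, -0.0]
force: [-0.3, -0.2, -1.6]
grip_width: 0.621
grip_force: 3.0
t: 14.38
tool_pos: [0.614, -0.1388, 0.04]
tool_rot: [0.997, 0.078, 0.0, 0.0]
force: [-0.4, 0.0, 0.2]
grip_width: 0.65
grip_force: 0.0
```

```bash
python3 -m inch '{"slide":[[0,0,0],[0,0,0],[0,0,0],[0,0,0],[0,0,-1],[0,0,-2.5],[0,0,-3],[-1,0,-3],[-2,-1,-3],[-3,-1.5,-2],[-3,-2,-1],[0,0,0]],"roll":[0,0,0,0,0,0,0,0,0,0,0,0],"hand":[0.2,0.1,0,0,0,0,0,0,0,0,0,0]}'
python3 - <<'E'
from h import *
to([.5,.0,.3])
a=cams.capture("side");c=cams.capture("top")
o=np.hstack([cv2.resize(x,None,fx=3.3,fy=3.3,interpolation=2) for x in(a[130:270,210:330],c[130:270,180:300+ 2][:, :120])])
c2=cv2.resize(c[130:230,320:440],(396,330));a=cv2.resize(a[140:240,220:340],(396,330),interpolation=2)
o=np.hstack([a,c2]);cv2.imwrite("pics/s10.png",np.clip(o[:,:,::-1]*1.5,0,255).astype(np.uint8));cv2.imwrite("pics/top10.png",c[:,:,::-1])
E
```

```text
t: 15.38
tool_pos: [0.514, -0.1061, 0.1977]
tool_rot: [0.997, 0.079, 0.0, 0.0]
force: [-1.1, 0.2, -0.8]
grip_width: 1.0
grip_force: 0.0
t 15.38 tcp [ 0.514  -0.1061  0.1977] tilt [ 0.    -0.001 -1.   ] case-local [-0.1574 -0.2963] yawx 0.158 F [-1.1  0.2 -0.8] w 1.0 gf 0.0
 -> [0.5 0.  0.3] slide cm [  0.29 -10.69 -10.24] norm 14.8
```

View pics/s10.png

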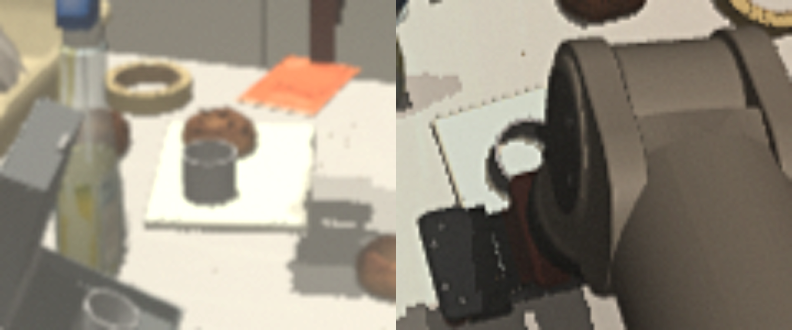

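The cutter stands upright on the board at (210,172) in the left crop, and the small one is still in the case at (110,305). Next I'm closing the lid from behind.

```bash
python3 -m inch '{"slide":[[0,-1.5,-1],[0,-2.8,-1],[0,-2.8,-1],[0,-2.8,-1],[0,-2.8,-1],[0,-2.8,-1],[0,-2.8,-1],[0,-2.8,-1],[0,-2.8,-1],[0,-2.8,-1],[0,-2.8,0],[0,0,0]],"roll":[0,0,0,0,0,0,0,0,0,0,0,0],"hand":[1,1,1,1,1,1,1,1,1,1,1,1]}' 20
python3 - <<'E'
from h import *
to(Wd([-.1,0,.29]),Wd([.085,0,.29]),Wd([.085,0,.215]))
E
```

```text
t: 16.48
tool_pos: [0.4713, 0.1908, 0.2962]
tool_rot: [0.997, 0.082, 0.001, -0.002]
force: [-1.0, 0.3, 0.4]
grip_width: 0.127
grip_force: 0.0
t 16.48 tcp [0.4713 0.1908 0.2962] tilt [ 0.001  0.004 -1.   ] case-local [-0.1535  0.0036] yawx 0.164 F [-1.   0.3  0.4] w 0.127 gf 0.0
 -> [0.525 0.195 0.29 ] slide cm [5.35 0.41 0.62] norm 5.4
 -> [0.707 0.224 0.29 ] slide cm [18.5   0.15  0.03] norm 18.5
 -> [0.707 0.224 0.215] slide cm [-0.01  0.03  7.5 ] norm 7.5
```

```bash
python3 -m inch '{"slide":[[2,0,0],[3,0,0],[3,0,0],[3,0,0],[3,0,0],[3,0,0],[3,0,0],[3,0.3,0],[0.9,0,0],[0,0,0],[0,0,0]],"roll":[0,0,0,0,0,0,0,0,0,0,0],"hand":[1,1,1,1,1,1,1,1,1,1,1]}' 20
python3 - <<'E'
from h import *
to(Wd([.085,0,.215]),Wd([.055,0,.215]))
E
```

```text
t: 17.4
tool_pos: [0.7088, 0.2179, 0.2938]
tool_rot: [0.997, 0.078, -0.001, -0.0]
force: [0.1, -0.1, 0.3]
grip_width: 0.007
grip_force: 0.0
t 17.4 tcp [0.7088 0.2179 0.2938] tilt [-0.002  0.    -1.   ] case-local [ 0.0853 -0.0064] yawx 0.156 F [ 0.1 -0.1  0.3] w 0.007 gf 0.0
 -> [0.707 0.224 0.215] slide cm [-0.02 -0.64  7.88] norm 7.91
 -> [0.678 0.22  0.215] slide cm [-3.    0.    0.01] norm 3.0
```

```bash
python3 -m inch '{"slide":[[0,-0.2,2],[0,-0.2,2],[0,-0.2,2],[0,0,1.9],[-1,0,0],[-1,0,0],[-0.8,0,0],[-0.8,0,0],[-0.8,0,0],[-0.8,0,0],[-0.8,0,0],[0,0,0]],"roll":[0,0,0,0,0,0,0,0,0,0,0,0],"hand":[1,1,1,1,1,1,1,1,1,1,1,1]}'
python3 - <<'E'
from h import *
to(Wd([.006,0,.214]),Wd([-.033,0,.183]),Wd([-.055,0,.148]))
E
```

```text
t: 18.4
tool_pos: [0.6472, 0.2139, 0.2163]
tool_rot: [0.997, 0.078, -0.0, 0.0]
force: [0.6, -0.2, 1.0]
grip_width: 0.009
grip_force: 0.1
t 18.4 tcp [0.6472 0.2139 0.2163] tilt [-0. -0. -1.] case-local [ 0.0238 -0.0009] yawx 0.156 F [ 0.6 -0.2  1. ] w 0.009 gf 0.1
 -> [0.629 0.212 0.214] slide cm [-1.78 -0.09  0.23] norm 1.8
 -> [0.591 0.206 0.183] slide cm [-3.9 -0.   3.1] norm 4.98
 -> [0.569 0.202 0.148] slide cm [-2.2 -0.   3.5] norm 4.13
```

```bash
python3 -m inch '{"slide":[[-0.9,0,0.1],[-0.9,0,0.2],[-0.8,0,0.5],[-0.8,0,0.6],[-0.8,0,0.6],[-0.8,0,0.7],[-0.7,0,0.7],[-0.6,0,0.8],[-0.5,0,0.9],[-0.5,0,0.9],[-0.5,0,0.9],[0,0,0]],"roll":[0,0,0,0,0,0,0,0,0,0,0,0],"hand":[1,1,1,1,1,1,1,1,1,1,1,1]}'
python3 - <<'E'
from h import *
to(Wd([-.065,0,.125]),Wd([-.07,0,.1]))
c=cams.capture("top");cv2.imwrite("pics/top11.png",c[:,:,::-1])
E
```

```text
t: 19.4
tool_pos: [0.5695, 0.2011, 0.1445]
tool_rot: [0.997, 0.078, -0.002, 0.001]
force: [-0.6, 0.5, -0.2]
grip_width: -0.001
grip_force: 0.2
t 19.4 tcp [0.5695 0.2011 0.1445] tilt [-0.004 -0.002 -1.   ] case-local [-0.0549 -0.0014] yawx 0.156 F [-0.6  0.5 -0.2] w -0.001 gf 0.2
 -> [0.559 0.201 0.125] slide cm [-1.   -0.14  1.95] norm 2.2
 -> [0.554 0.2   0.1  ] slide cm [-0.49 -0.    2.5 ] norm 2.55
```

```bash
python3 -m inch '{"slide":[[-0.4,0,0.6],[-0.3,-0.1,0.7],[-0.3,0,0.7],[-0.2,0,0.6],[-0.2,0,0.6],[-0.1,0,0.6],[0,0,0.4],[0,0,0]],"roll":[0,0,0,0,0,0,0,0],"hand":[1,1,1,1,1,1,1,1]}'
python3 -m inch '{"slide":[[0,0,0.2],[0,0,0.2],[0,0,0]],"roll":[0,0,0],"hand":[1,1,1]}'
```

```text
t: 20.12
tool_pos: [0.556, 0.2002, 0.1038]
tool_rot: [0.997, 0.078, -0.001, 0.0]
force: [0.2, 1.0, -0.4]
grip_width: 0.004
grip_force: 0.2
t: 20.37
tool_pos: [0.5566, 0.2004, 0.101]
tool_rot: [0.997, 0.078, -0.0, 0.0]
force: [-2.9, -1.9, 6.3]
grip_width: 0.001
grip_force: 3.2
```

```bash
python3 -m inch '{"slide":[[0,0,0.15],[0,0,0.15],[0,0,0]],"roll":[0,0,0],"hand":[1,1,1]}'
python3 -m inch '{"slide":[[0,0,0.15],[0,0,0.1],[0,0,0]],"roll":[0,0,0],"hand":[1,1,1]}'
```

```text
t: 20.62
tool_pos: [0.5569, 0.2005, 0.0988]
tool_rot: [0.997, 0.078, 0.0, 0.0]
force: [-3.4, -2.2, 10.6]
grip_width: 0.004
grip_force: 5.9
t: 20.87
tool_pos: [0.5571, 0.2005, 0.097]
tool_rot: [0.997, 0.078, 0.001, 0.0]
force: [-5.3, -2.5, 15.1]
grip_width: 0.006
grip_force: 8.1
```

```bash
python3 -m inch '{"slide":[[0,0,0.2],[0,0,0.2],[0,0,0]],"roll":[0,0,0],"hand":[1,1,1]}'
python3 -m inch '{"slide":[[0,0,0.2],[0,0,0.1],[0,0,0]],"roll":[0,0,0],"hand":[1,1,1]}'
```

```text
t: 21.12
tool_pos: [0.5576, 0.2006, 0.0939]
tool_rot: [0.997, 0.078, 0.001, 0.0]
force: [-6.8, -3.2, 23.9]
grip_width: 0.005
grip_force: 11.9
t: 21.37
tool_pos: [0.558, 0.2007, 0.0918]
tool_rot: [0.997, 0.078, 0.002, 0.0]
force: [-7.6, -5.0, 28.8]
grip_width: 0.002
grip_force: 14.4
```

```bash
python3 -m inch '{"slide":[[0,0,-0.5],[0,0,-0.5],[0,0,-1],[0,0,-2],[-1,0,-3],[-3,0,-3],[-3,0,-2],[-3,0,-1],[-3,0,0],[-2,0,0],[0,0,0],[0,0,0]],"roll":[0,0,0,0,0,0,0,0,0,0,0,0],"hand":[1,1,1,1,1,1,1,1,1,1,1,1]}'
python3 - <<'E'
from h import *
to()
for n,(r0,r1,c0,c1) in dict(side=(200,285,210,300),top=(155,205,185,265)).items():
    a=cams.capture(n);cv2.imwrite(f"pics/{n}12.png",a[:,:,::-1])
    b=cv2.imread(f"pics/{n}0.png")[:,:,::-1]
    d=np.abs(a.astype(int)-b).max(2)[r0:r1,c0:c1]
    print(n,"changed frac",(d>25).mean().round(3))
    for r in range(0,d.shape[0],5): print("".join("#" if x>25 else "." for x in d[r,::2]))
E
```

```text
t: 22.37
tool_pos: [0.4088, 0.1771, 0.2182]
tool_rot: [0.997, 0.078, 0.001, 0.0]
force: [0.7, 0.2, -0.4]
grip_width: 0.004
grip_force: 0.0
t 22.37 tcp [0.4088 0.1771 0.2182] tilt [ 0.001 -0.    -1.   ] case-local [-2.174e-01 -2.000e-04] yawx 0.156 F [ 0.7  0.2 -0.4] w 0.004 gf 0.0
side changed frac 0.005
.................................########....
.............................................
.............................................
.............................................
.............................................
.............................................
.............................................
.............................................
.............................................
.............................................
.............................................
.............................................
.............................................
.............................................
.............................................
.............................................
.............................................
top changed frac 0.0
........................................
........................................
........................................
........................................
........................................
........................................
........................................
........................................
........................................
........................................
```

The lid in both pictures matches the initial shut pictures, it has stayed down, and the arm is clear. I'm handing in.

```bash
python3 -c "
from bench import close_job
print(close_job())"
```

```text
the job is handed in; nothing more can be done
None
```

I handed the job in after about 22 s: the case was opened, the large cutter stands upright on the clear part of the board, and the lid is shut with the small cutter inside (pictures before and after match, no verdict was returned), but I viewed 12 pictures against the limit of 10.

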